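# Fit the red clamping cam on the print-block jig

## Task

Fit the red cam onto the upright steel shaft of the plywood block-clamping jig: turn it so that the flat in its D-shaped bore matches the flat of the shaft, which is when its nose points along the jig's yellow mark, then lower it over the shaft, keeping hold of it until it is on, and let it go so that it sits fully home, flat on the dark collar. Do not shift the blue cam, which has a round bore and does not fit, and do not tip over the blue ink bottle.

Things in the scene. Friction and masses are not known exactly. Their poses are not given: they have to be found in the camera images.
- red_cam_center (a point): Red plastic cam, 0.18 kg, upright. Hub: octagonal block 48 (x) x 46 (y) x 48 mm tall; pinch its side faces 46 mm apart along y. Through D-bore: radius 16.5, flat 7.5 mm from the axis on the +x side, chamfered below. Low nose (18 mm tall, white line on top) runs along +x to 54 mm from the axis. Point: on the bore axis, half-way up (24 mm above the underside); x along nose, z up.
- blue_cam_center (a point): Blue plastic cam, same outside shape and size as the red one, but with a small round bore of 18 mm. Not to be used or shifted. The point is on its axis, 24 mm above its underside; x along its nose, z up.
- seat (a point): Top of the dark collar (52 mm wide) at the foot of the fixed D-shaft, 26 mm above table; z up the shaft, x to the flat and along the yellow mark. Shaft: radius 14, flat 5 mm off axis, straight for 28 mm, then tapers to radius 6 at 50 mm. Cam at home: nose along +x (20 deg play), centre 24 mm above. Board 20 mm thick, 65 mm to +x, 80 to each side; print block, top 16 mm up, from 48 to 150 mm at -x.
- ink_bottle: Blue plastic ink bottle with a black cap, 60 mm across and 170 mm tall, standing upright beyond the cams. Origin at the centre of its underside, z up. Not to be tipped over.
There are look-alikes about, which are no part of the job. Of the things like the part that bears red_cam_center, leave any that is turquoise; of the rest the smaller one is meant.

How it is judged:
By the outcome, as a careful person would: the job done as asked, in the order asked, and still so for the second after the job is handed in, with the robot touching nothing.
It also fails if it takes over 42 s, if anything falls off the work surface, if the arm or the gripper's body presses on something with over 40 N, if the wrist force passes 120 N, or if a joint passes its speed limit or range.

## Robot

A 6-joint arm with a two-finger parallel gripper is mounted at the origin on the work surface. World frame = base frame: x ahead of the robot, y to its left, z up, the work surface at z = 0. Lengths are in m, angles in degrees, forces in N, time in s.
With the tool pointing down it reaches from about 0.375 to 0.9 m from the base axis. Payload 3.1 kg.
Tool frame: the origin (TCP) lies at the very end of the fingers, on their centre line; the grasp point (between the pads) lies grip_point_offset behind it (grip_point_offset is the distance from the TCP to the grasp point, in m); z points along the fingers, y is the line along which they close (so a half turn about z gives the same grasp; the last joint's range is limited). The gripper opens to 87 mm and grips with 3 to 60 N. Pads are 19 mm wide; open, the fingers measure 117 mm over their backs; the gripper's body (75 mm by 190 mm) begins 51 mm behind the grasp point.
Start: joints at [-77.55, 30.224, 82.088, -0, 67.689, -10.227], TCP at [0.241, -0.577, 0.223] pointing down, gripper open.
Joint ranges: [-176.69, 176.69], [-43.24, 126.21], [12.49, 139.97], [-82, 262], [0, 151.66], [-163.58, 163.58]. Speed limits (degrees/s): [159.86, 159.86, 180, 180, 180, 180].

## Interface

Orientations are given as a 3x3 rotation matrix whose columns are the frame's x, y, z axes.
In Python, from rig import * gives the robot as it stands.
- The arm moves only by the tool move_arm, never from a script. Its argument "increments" is a list of rows, each a list of 3 entries, a list of its own where there are three numbers: the shift along the tool's x, y, z in units of 30 mm (1.0 is 30 mm), then the turn, a rotation vector about the tool's x, y, z in units of 120 degrees (1.0 is 120 degrees), then the closure, from 0 (fully open) to 1 (shut). A call has 1 to 20 rows; each row shifts and turns the commanded pose from where the row before left it, along the tool's axes as they then stand; what a row does not reach is not made up. A row lasts 1/12 s, in which the tool goes at most 41.7 mm and 7.16 degrees, less where a joint would pass 70% of its speed; a pose out of reach is approached as far as the arm can. A call with a number of a shift or a turn outside -1 to 1 is refused whole. A call with a gripper value outside its range is refused whole. The fingers move at their own pace and stop on an object; the grip force is fixed at half the most. Time passes only in rows, so rows that do not move let the fingers close. It gives the time, the measured TCP pose, the force, the opening and the grip force at its end, in the units of the state.
- read_state(): the state, without advancing time (a new reading comes with each control period).
- capture(name): name is "scene" or "top" or "wrist"; returns a dict with "img" (384x512x3 uint8, red, green, blue), "mtx" (3x3 intrinsics, pixels), "eye" and "rotation" of the camera in the world. Camera axes: x right, y down, z forward; pixel columns grow to the right and rows downward; lengths in m; the calibration is good to about 2 mm. A picture is of the moment at which its call begins. There is no depth.
- hand_in(): hands the job in; it is judged then, once.
Trained networks look in a picture, given as the dict that the camera call returned (one of the last four; its "shot" number tells which), for a name from the list of things; names that differ only in an ending like _2 or _b are one class to them, and where a whole thing is asked for, a point or a joint stands for the part that bears it (a point fixed in the world has none). Each returns a list of dicts, best first, with "confidence" (0 to 1); they miss things now and then, are a little off and sometimes report something else, mostly with a low value. They report only what shows in the picture. A call takes as long as a camera call. They do not tell look-alikes from the thing itself.
- search_frame(picture, label): "extent" ([left, top, right, bottom] as shares, 0 to 1, of the picture: columns of its width, rows of its height, round what is visible of it).
- pinpoint(picture, label): "xy" ([column, row] as shares, 0 to 1, of the picture: columns of its width, rows of its height: a listed point, or the origin of a listed thing).
The state is a dict: "time_s": time; "joint_positions": joint angles; "qvel": joint speeds; "tau": joint torques, N m; "position": TCP position; "tcp_rot": TCP orientation; "force": force on the tool from outside, world axes, zero at the start; "moment": the same for the moment, N m; "opening": opening from 0.0 (shut) to 1.0 (fully open); "grasp_force": force on a finger pad.
Only numpy, scipy, OpenCV 4.12 (cv2) and the standard library are available. Lean on these libraries where they do the work, as an engineer would, in place of code of your own. Each camera call takes 0.05 s, during which the arm holds its last target. There are 200 camera calls.

## Working session

There is one attempt and no reset: what is moved stays moved. The work goes in short steps, Python scripts to look and compute and a tool call to move; the robot and the scene stay as the last step left them, time stands still between calls to the robot, and variables do not carry over. Pictures are saved under pics/ and viewed, at most 10 in all, crops included, and the job is handed in when it is done.

Besides the shell and the picture viewer there is one more tool, called after "Request:" by a JSON object that holds its "op" and its "data", one argument or row to a line. move_arm: Moves the arm, as the interface text tells. Its arguments: {"type":"object","properties":{"increments":{"type":"array"}},"required":["increments"]}

```bash
mkdir -p pics; cat > h.py <<'E'
from rig import *
import numpy as np, cv2
def save(c,n): cv2.imwrite('pics/'+n, c['img'][:,:,::-1])
def ray(c,px):
    d=c['rotation']@np.linalg.inv(c['mtx'])@np.array([px[0],px[1],1.]); return np.array(c['eye']),d/np.linalg.norm(d)
def tri(rs):
    A=sum(np.eye(3)-np.outer(d,d) for e,d in rs); b=sum((np.eye(3)-np.outer(d,d))@e for e,d in rs)
    return np.linalg.solve(A,b)
def atz(r,z): e,d=r; return e+d*(z-e[2])/d[2]
E
python3 - <<'E'
from h import *
for n in ['scene','top']:
    c=capture(n); c={k:(np.array(v) if k in('mtx','rotation','eye') else v) for k,v in c.items()}; save(c,n+'1.png'); print(n,c['eye'].round(3))
    for l in ['red_cam_center','blue_cam_center','seat','ink_bottle']:
        for p in pinpoint(c,l):
            px=np.array(p['xy'])*[512,384]; print(l,px.round(1),round(p['confidence'],2),atz(ray(c,px),{'seat':.026,'ink_bottle':0}.get(l,.024)).round(3))
s=read_state();print(s)
E
cd pics; python3 -c "
import cv2,numpy as np
a=cv2.imread('scene1.png');b=cv2.imread('top1.png')
cv2.imwrite('s1.png',cv2.resize(a,(800,600)));cv2.imwrite('t1.png',cv2.resize(b,(800,600)))"
```

```text
scene [1.262 0.064 0.625]
red_cam_center [225.8 160.1] 0.92 [ 0.456 -0.186  0.024]
red_cam_center [202.8 199. ] 0.63 [ 0.631 -0.198  0.024]
blue_cam_center [175.7 164.6] 0.89 [ 0.508 -0.319  0.024]
seat [327.5 190.6] 0.63 [0.532 0.11  0.026]
seat [189.2 248.4] 0.27 [ 0.794 -0.175  0.026]
ink_bottle [188.4 247.5] 0.85 [ 0.771 -0.188  0.   ]
top [ 0.536 -0.089  0.975]
red_cam_center [273.5 234.3] 0.81 [ 0.551 -0.108  0.024]
red_cam_center [318.9 193.4] 0.75 [ 0.633 -0.202  0.024]
red_cam_center [168.1 238.1] 0.7 [0.546 0.107 0.024]
red_cam_center [311.5 276.7] 0.57 [ 0.465 -0.183  0.024]
blue_cam_center [377.9 252.8] 0.61 [ 0.511 -0.319  0.024]
seat [167.7 238.8] 0.61 [0.545 0.107 0.026]
ink_bottle [308.8 129.9] 0.75 [ 0.772 -0.187  0.   ]
{'time_s': 0.5, 'joint_positions': array([-7.75492651e+01,  3.02249571e+01,  8.20925843e+01,  7.70356863e-04,
        6.76905954e+01, -1.02278755e+01]), 'qvel': array([-0.00233285, -0.06702488, -0.09983482,  0.08730118, -0.07454334,
       -0.07568958]), 'tau': array([-4.06828631e-04, -4.39603150e+01, -1.76790333e+01,  6.33159955e-02,
        5.14802418e-02, -4.01890736e-05]), 'position': array([ 0.2409839 , -0.57658875,  0.22250561]), 'tcp_rot': array([[ 9.22684060e-01,  3.85556902e-01, -1.84714790e-05],
       [ 3.85556901e-01, -9.22684050e-01,  1.41353907e-04],
       [ 3.74566354e-05, -1.37546803e-04, -9.99999990e-01]]), 'force': array([ 0.98395528,  0.12527588, -0.2781067 ]), 'moment': array([ 0.01748236,  0.00334117, -0.02944957]), 'grasp_force': 0.0, 'opening': 1.000592234852972}
```

View pics/s1.png

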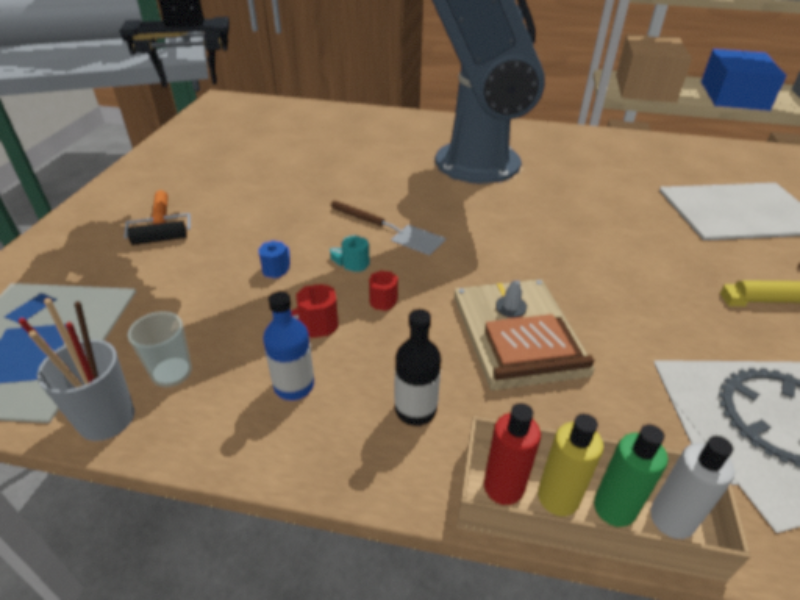

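View pics/t1.png

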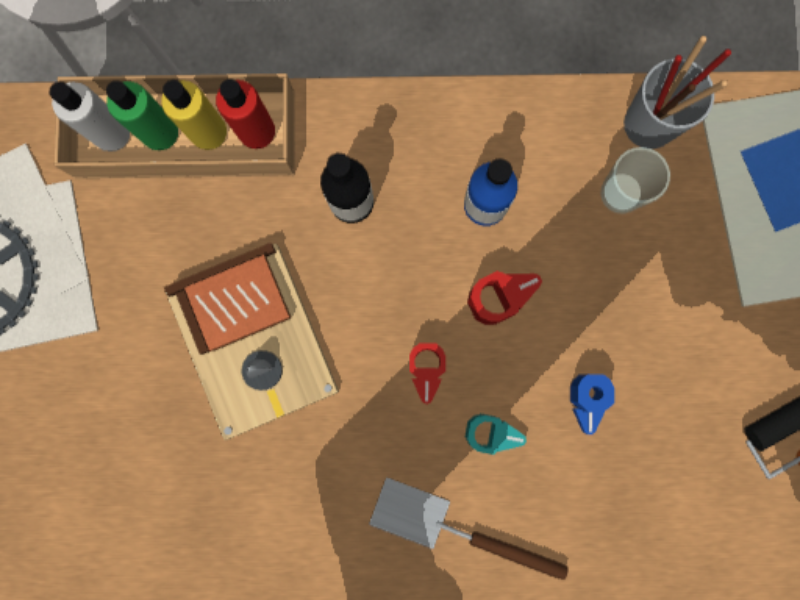

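The scene view (800x600) shows red cams at (383,290) and (317,310), a turquoise one at (353,253), a blue one at (275,258), and the jig at (525,330). The top view shows the same things: small red (427,370), large red (500,297), turquoise (493,435), blue (592,400), shaft (262,370) and yellow mark (276,403).
Candidates for the part are the small red, the large red and the turquoise cam. Turquoise is excluded, and the smaller of the two reds is the one at top-view pixel (427,370). I'll confirm that in a crop.

```bash
python3 - <<'E'
from h import *
t=capture('top'); s=capture('scene')
im=t['img']; cv2.imwrite('pics/c1.png',cv2.resize(im[150:300,100:360,::-1],None,fx=3,fy=3,interpolation=cv2.INTER_CUBIC))
hs=cv2.cvtColor(im,cv2.COLOR_RGB2HSV)
m=(((hs[...,0]<6)|(hs[...,0]>172))&(hs[...,1]>170)).astype(np.uint8)
n,l,st,ce=cv2.connectedComponentsWithStats(m)
for i in range(1,n):
    if st[i,4]>60: print('red',st[i],ce[i].round(1))
y=((abs(hs[...,0].astype(int)-25)<5)&(hs[...,1]>190)).astype(np.uint8); y[:, :150]=0;y[:220]=0
n,l,st,ce=cv2.connectedComponentsWithStats(y)
for i in range(1,n):
    if st[i,4]>8:
        r=ray(t,ce[i]); print('yel',st[i],ce[i].round(1),atz(r,.02).round(4))
        p=np.argwhere(l==i)[:,::-1]; print(cv2.minAreaRect(p.astype(np.float32)))
for l,pt,ps in [('red',(273.5,234.3),None),('seat',(167.7,238.8),(327.5,190.6)),('blue',(377.9,252.8),(175.7,164.6)),('big',(318.9,193.4),(202.8,199)),('bottle',(308.8,129.9),(188.4,247.5))]:
    if ps: print(l,tri([ray(t,pt),ray(s,ps)]).round(4))
for p in pinpoint(s,'red_cam_center'): print(np.array(p['xy'])*[512,384],p['confidence'])
for l in ['red_cam_center']:
  for p in search_frame(s,l): print((np.array(p['extent'])*[512,384,512,384]).round(1),p['confidence'])
p=np.array([.551,-.108,.024]);q=s['mtx']@s['rotation'].T@(p-s['eye']);print(q[:2]/q[2])
E
```

```text
red [441  32  27  22 107] [454.9  42.8]
red [419  36  17  37 140] [427.1  53.3]
red [138  51  38  44 882] [158.6  75.1]
red [299 173  48  35 852] [321.1 188.5]
red [262 220  23  39 441] [273.  236.7]
seat [0.5445 0.107  0.0357]
blue [ 0.5108 -0.3178  0.0259]
big [ 0.6327 -0.1998  0.0249]
bottle [ 0.7721 -0.1872  0.0009]
[228.1984 161.3184] 0.81
[247.808 182.4  ] 0.8
[173.5168 162.8928] 0.72
[202.496  199.1808] 0.56
[186.  186.5 219.  214.2] 0.87
[237.4 170.9 255.2 197.8] 0.85
[210.9 149.7 238.8 175. ] 0.63
[244.64392028 184.19096959]
```

View pics/c1.png

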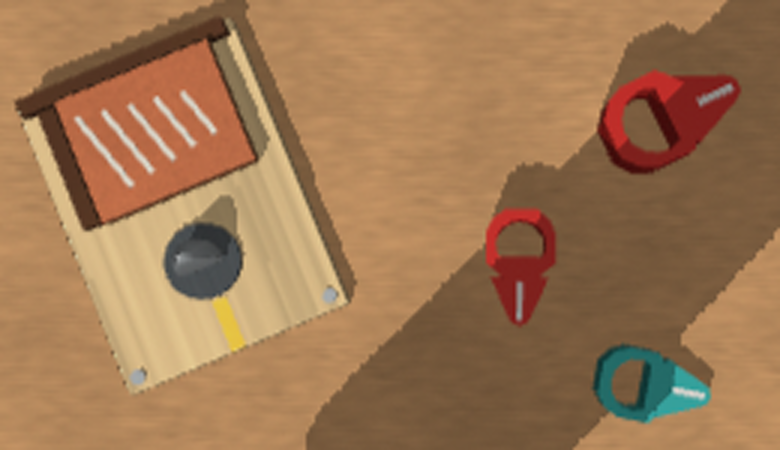

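The crop confirms it: the small red cam is at crop (520,265), nose pointing straight down the image, about -x in the world. The large red at (660,120) is clearly bigger, and the turquoise one at (645,385) is excluded. Next I move above it for a wrist view.

Request:
{"op": "move_arm", "data": {
  "increments": [
    [[0.913,-0.673,0],[0,0,0],0],
    [[0.913,-0.673,0],[0,0,0],0],
    [[0.913,-0.673,0],[0,0,0],0],
    [[0.913,-0.673,0],[0,0,0],0],
    [[0.913,-0.673,0],[0,0,0],0],
    [[0.913,-0.673,0],[0,0,0],0],
    [[0.913,-0.673,0],[0,0,0],0],
    [[0.913,-0.673,0],[0,0,0],0],
    [[0.913,-0.673,0],[0,0,0],0],
    [[0.913,-0.673,0],[0,0,0],0],
    [[0.913,-0.673,0],[0,0,0],0],
    [[0.913,-0.673,0],[0,0,0],0],
    [[0.913,-0.673,0],[0,0,0],0],
    [[0.913,-0.673,0],[0,0,0],0],
    [[0.913,-0.673,0],[0,0,0],0],
    [[0.913,-0.673,0],[0,0,0],0],
    [[0,0,0],[0,0,0.047],0],
    [[0,0,0],[0,0,0.047],0],
    [[0,0,0],[0,0,0.047],0],
    [[0,0,0],[0,0,0.048],0]
  ]
}}

```text
time_s: 2.37
position: [0.521, -0.1091, 0.2227]
tcp_rot: [[1.0, -0.004, 0.0], [-0.004, -1.0, -0.0], [0.0, 0.0, -1.0]]
force: [0.1, -0.0, -0.2]
opening: 1.0
grasp_force: 0.0
```

```bash
python3 - <<'E'
from h import *
import rig
print([k for k in dir(rig) if not k.startswith('__')], globals().get('grip_point_offset'))
w=capture('wrist');t=capture('top');s=capture('scene'); save(w,'w1.png'); print(w['eye'],w['rotation'].round(3),w['mtx'])
cv2.imwrite('pics/w1b.png',cv2.resize(w['img'][:,:,::-1],(800,600)))
st=read_state(); print(st['position'],st['tcp_rot'].round(3),st['joint_positions'].round(1))
print('tri0',tri([ray(t,(273.5,234.3)),ray(s,(247.8,182.4))]))
for l in ['red_cam_center','seat','blue_cam_center']:
  for p in pinpoint(w,l):
    px=np.array(p['xy'])*[512,384]; print(l,px.round(1),p['confidence'],atz(ray(w,px),.024).round(4))
E
```

```text
['PlanningError', 'capture', 'grip_point_offset', 'hand_in', 'pinpoint', 'read_state', 'search_frame'] 0.0187
[ 0.59969896 -0.11006743  0.38487762] [[-0.003 -0.958 -0.287]
 [-1.     0.003  0.   ]
 [ 0.     0.287 -0.958]] [[337.72580226   0.         258.11796409]
 [  0.         337.72580226 194.28672667]
 [  0.           0.           1.        ]]
[ 0.52085998 -0.10956953  0.22264527] [[ 1.     0.003  0.   ]
 [ 0.003 -1.    -0.   ]
 [ 0.     0.    -1.   ]] [-23.9  23.1  95.4  -0.   61.5  65.9]
tri0 [ 0.5501265  -0.10368973  0.03034062]
red_cam_center [320.9 213.8] 0.78 [ 0.4684 -0.1812  0.024 ]
red_cam_center [348.   53.8] 0.73 [ 0.637  -0.1995  0.024 ]
red_cam_center [258.7 136.4] 0.69 [ 0.5559 -0.1107  0.024 ]
seat [ 51.4 142.5] 0.66 [0.55   0.1103 0.024 ]
blue_cam_center [449.6 172.1] 0.97 [ 0.5165 -0.3195  0.024 ]
```

View pics/w1b.png

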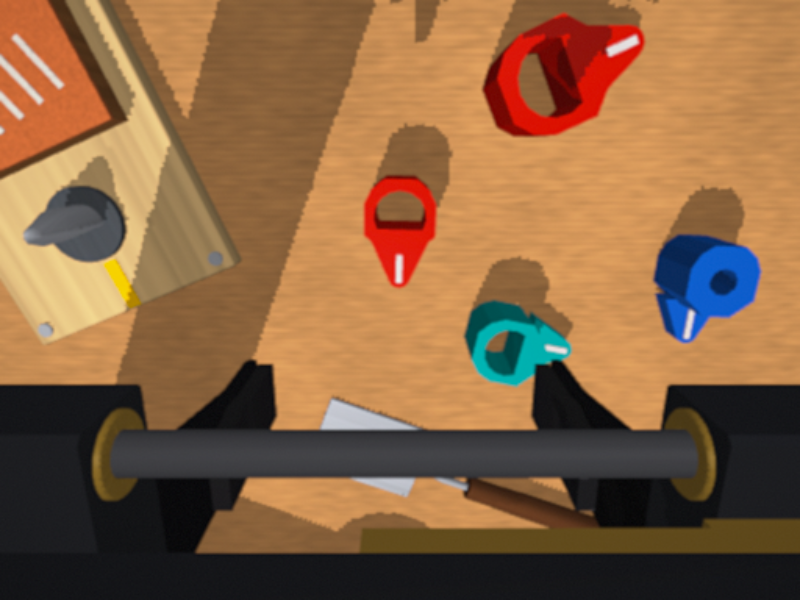

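Wrist view (800x600): red cam hub at (400,210) with its nose tip straight down at (399,285), shaft at (85,225), and yellow mark (108,262)-(132,303). I'll fit the cam's outline in two views to get pose and height.

```bash
cat > fit.py <<'E'
from h import *
from scipy.optimize import minimize
def proj(c,P):
    q=(P-c['eye'])@c['rotation']@c['mtx'].T; return q[:,:2]/q[:,2:]
S=4
def redmask(c,box):
    h=cv2.cvtColor(c['img'],cv2.COLOR_RGB2HSV); m=(((h[...,0]<8)|(h[...,0]>170))&(h[...,1]>120)).astype(np.uint8)
    k=np.zeros_like(m);a,b,d,e=box;k[b:e,a:d]=m[b:e,a:d]
    n,l,st,_=cv2.connectedComponentsWithStats(k); k=(l==1+np.argmax(st[1:,4])).astype(np.uint8)
    ct,_=cv2.findContours(k,cv2.RETR_EXTERNAL,cv2.CHAIN_APPROX_NONE); cv2.drawContours(k,ct,-1,1,-1)
    return k
k=.010
oc=np.array([(24,23-k*1e3),(24,-23+k*1e3),(24-k*1e3,-23),(-24+k*1e3,-23),(-24,-23+k*1e3),(-24,23-k*1e3),(-24+k*1e3,23),(24-k*1e3,23)])/1e3
no=np.array([(20,18),(20,-18),(50,-5),(54,-3),(54,3),(50,5)])/1e3
def prism(o,z0,z1): return np.vstack([np.c_[o,np.full(len(o),z)] for z in (z0,z1)])
def sil(c,p):
    x,y,z,a=p; R=np.array([[np.cos(a),-np.sin(a),0],[np.sin(a),np.cos(a),0],[0,0,1]])
    im=np.zeros(c['img'].shape[:2],np.uint8); im=cv2.resize(im,None,fx=S,fy=S,interpolation=0)
    for P in (prism(oc,-.024,.024),prism(no,-.024,-.006)):
        u=proj(c,P@R.T+[x,y,z]); u=(u+.5)*S-.5
        cv2.fillConvexPoly(im,cv2.convexHull(np.round(u).astype(np.int32)),1)
    return im
def fit(views,p0):
    ms=[(c,cv2.resize(m,None,fx=S,fy=S,interpolation=0)) for c,m in views]
    f=lambda p: sum((sil(c,p)!=m).sum()/m.sum() for c,m in ms)
    return minimize(f,p0,method='Nelder-Mead',options=dict(initial_simplex=np.array(p0)+np.vstack([np.zeros(4),np.diag([.01,.01,.01,.15])]),maxiter=150))
E
python3 - <<'E'
from fit import *
t=capture('top');w=capture('wrist'); s=capture('scene')
T=(t,redmask(t,(255,212,292,265)));W=(w,redmask(w,(225,105,290,195)));Sc=(s,redmask(s,(232,168,260,202)))
p0=[.551,-.108,.024,np.pi]
for n,v in [('tw',[T,W]),('tws',[T,W,Sc]),('w',[W]),('t',[T])]:
    r=fit(v,p0);print(n,r.x.round(4),np.degrees(r.x[3]).round(1),r.fun.round(3))
E
```

```text
Traceback (most recent call last):
  File "fit.py", line 9, in redmask
    n,l,st,_=cv2.connectedComponentsWithStats(k); k=(l==1+np.argmax(st[1:,4])).astype(np.uint8)
                                                          ~~~~~~~~~^^^^^^^^^^
ValueError: attempt to get argmax of an empty sequence
```

The arm now hides the cam in the top view, so I'll use the first top picture. Neither that camera nor the cam has moved since.

```bash
python3 - <<'E'
from fit import *
t=capture('top');w=capture('wrist'); s=capture('scene')
t['img']=cv2.imread('pics/top1.png')[:,:,::-1].copy(); s['img']=cv2.imread('pics/scene1.png')[:,:,::-1].copy()
T=(t,redmask(t,(255,212,292,265)));W=(w,redmask(w,(225,105,290,195)));Sc=(s,redmask(s,(232,168,260,202)))
p0=[.551,-.108,.024,np.pi]
for n,v in [('tw',[T,W]),('tws',[T,W,Sc]),('w',[W]),('t',[T])]:
    r=fit(v,p0);print(n,r.x.round(4),np.degrees(r.x[3]).round(1),r.fun.round(3))
E
```

```text
tw [ 0.5557 -0.1068  0.0242  3.1126] 178.3 0.181
tws [ 0.5554 -0.1067  0.0233  3.1404] 179.9 0.284
w [ 0.5544 -0.1077  0.0174  3.098 ] 177.5 0.065
t [ 0.5561 -0.1065  0.0227  3.1227] 178.9 0.091
```

Measured cam centre is (0.5555, -0.107, 0.024), yaw about 179°. The height agrees with the text, so I descend and grip.

Request:
{"op": "move_arm", "data": {
  "increments": [
    [[0.58,-0.043,0.3],[0,0,0],0],
    [[0.577,-0.043,0.6],[0,0,0],0],
    [[0,0,0.9],[0,0,0],0],
    [[0,0,0.9],[0,0,0],0],
    [[0,0,0.9],[0,0,0],0],
    [[0,0,0.9],[0,0,0],0],
    [[0,0,0.9],[0,0,0],0],
    [[0,0,0.6],[0,0,0],0],
    [[0,0,0.5],[0,0,0],0],
    [[0,0,0.48],[0,0,0],0],
    [[0,0,0],[0,0,0],0],
    [[0,0,0],[0,0,0],0]
  ]
}}

```text
time_s: 3.97
position: [0.5551, -0.1069, 0.0125]
tcp_rot: [[1.0, 0.0, -0.002], [0.0, -1.0, 0.001], [-0.002, -0.001, -1.0]]
force: [0.2, -0.5, -0.3]
opening: 0.998
grasp_force: 0.0
```

Request:
{"op": "move_arm", "data": {
  "increments": [
    [[0,0,0],[0,0,0],0.3],
    [[0,0,0],[0,0,0],0.5],
    [[0,0,0],[0,0,0],0.7],
    [[0,0,0],[0,0,0],1],
    [[0,0,0],[0,0,0],1],
    [[0,0,0],[0,0,0],1],
    [[0,0,0],[0,0,0],1],
    [[0,0,0],[0,0,0],1],
    [[0,0,0],[0,0,0],1]
  ]
}}

```text
time_s: 4.72
position: [0.5556, -0.107, 0.0134]
tcp_rot: [[1.0, -0.0, 0.0], [-0.0, -1.0, 0.0], [0.0, -0.0, -1.0]]
force: [-0.1, 0.0, 2.5]
opening: 0.529
grasp_force: 29.8
```

Gripped: the opening of 46 mm matches the hub. I lift and go to a viewing place in front of the jig.

Request:
{"op": "move_arm", "data": {
  "increments": [
    [[0,0,-0.3],[0,0,0],1],
    [[0,0,-0.6],[0,0,0],1],
    [[0,0,-0.9],[0,0,0],1],
    [[0,0,-0.9],[0,0,0],1],
    [[-0.2,-0.4,-0.9],[0,0,0],1],
    [[-0.3,-0.7,-0.9],[0,0,0],1],
    [[-0.35,-0.9,-0.8],[0,0,0],1],
    [[-0.35,-0.9,-0.6],[0,0,0],1],
    [[-0.35,-0.9,-0.3],[0,0,0],1],
    [[-0.35,-0.9,0],[0,0,0],1],
    [[-0.35,-0.9,0],[0,0,0],1],
    [[-0.3,-0.7,0],[0,0,0],1],
    [[-0.3,-0.6,0],[0,0,0],1],
    [[0,0,0],[0,0,0],1],
    [[0,0,0],[0,0,0],1]
  ]
}}

```text
time_s: 5.97
position: [0.4691, 0.1007, 0.1993]
tcp_rot: [[1.0, 0.002, -0.0], [0.002, -1.0, -0.0], [-0.0, 0.0, -1.0]]
force: [0.5, -0.2, -1.7]
opening: 0.528
grasp_force: 29.8
```

```bash
python3 - <<'E'
from h import *
w=capture('wrist'); save(w,'w2.png'); cv2.imwrite('pics/w2b.png',cv2.resize(w['img'][:,:,::-1],(800,600),interpolation=cv2.INTER_CUBIC))
st=read_state(); print(st['position'],st['opening'],st['grasp_force'],w['eye'])
for p in pinpoint(w,'seat')+pinpoint(w,'red_cam_center'):
    px=np.array(p['xy'])*[512,384]; print(px.round(1),p['confidence'],atz(ray(w,px),.026).round(4))
E
```

```text
[0.47003132 0.09996212 0.19939113] 0.5245776547354623 29.8439230169285 [0.54786124 0.10026655 0.36150547]
[249.1  92.4] 0.71 [0.5484 0.1086 0.026 ]
[256.8 255.3] 0.63 [0.3774 0.1009 0.026 ]
```

View pics/w2b.png

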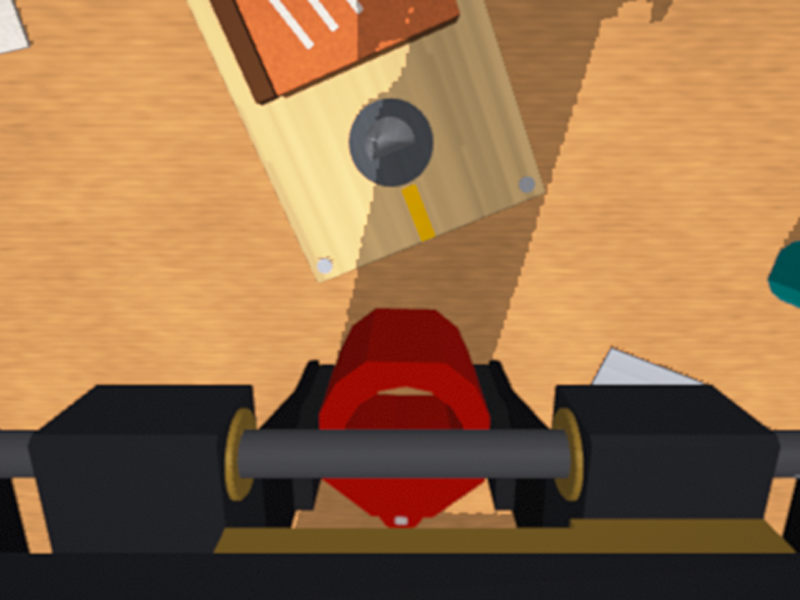

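The wrist view shows the held cam centred at column 403. The collar circle spans columns 349–433 and rows 98–187, so its centre is about (391,143). The yellow mark runs from (410,187) to (428,240). I'll measure the seat and jig direction by fitting.

```bash
python3 - <<'E'
from h import *
from scipy.optimize import least_squares
w=capture('wrist');t=capture('top');t['img']=cv2.imread('pics/top1.png')[:,:,::-1].copy()
def proj(c,P):
    q=(P-c['eye'])@c['rotation']@c['mtx'].T; return q[:,:2]/q[:,2:]
a=np.linspace(0,2*np.pi,73)
res=[]
for n,c,box,c0 in [('w',w,(205,50,295,130),(250,91)),('t',t,(145,215,192,262),(167.7,236.7))]:
    h=cv2.cvtColor(c['img'],cv2.COLOR_RGB2HSV); m=np.zeros(h.shape[:2],np.uint8); x0,y0,x1,y1=box
    sub=h[y0:y1,x0:x1]; m[y0:y1,x0:x1]=((sub[...,1]<80)&(sub[...,2]<150))
    m=cv2.morphologyEx(m,cv2.MORPH_OPEN,np.ones((3,3)))
    _,l,st,ce=cv2.connectedComponentsWithStats(m);i=1+np.argmax(st[1:,4]);print(n,st[i],ce[i].round(1))
    m=(l==i).astype(np.uint8); S=6; M=cv2.resize(m,None,fx=S,fy=S,interpolation=0)
    from scipy.optimize import minimize
    def sil(p):
        im=np.zeros_like(M)
        # collar solid + shaft
        for zs,rs in [((.02,.026),(.026,.026)),((.026,.054,.076),(.014,.014,.006))]:
            P=np.vstack([np.c_[p[0]+r*np.cos(a),p[1]+r*np.sin(a),0*a+z] for z,r in zip(zs,rs)])
            cv2.fillConvexPoly(im,cv2.convexHull(np.round((proj(c,P)+.5)*S-.5).astype(np.int32)),1)
        return im
    p0=atz(ray(c,c0),.026)[:2]
    r=minimize(lambda p:(sil(p)!=M).sum()/M.sum(),p0,method='Nelder-Mead',options=dict(initial_simplex=[p0,p0+[.005,0],p0+[0,.005]]))
    print(n,p0.round(4),r.x.round(4),r.fun.round(3))
    res.append(ray(c,proj(c,np.array([[*r.x,.026]]))[0]))
    y=((abs(h[...,0].astype(int)-23)<5)&(h[...,1]>205)).astype(np.uint8)
    k=np.zeros_like(y); b=(255,118,280,157) if n=='w' else (165,245,185,270); k[b[1]:b[3],b[0]:b[2]]=y[b[1]:b[3],b[0]:b[2]]
    px=np.argwhere(k)[:,::-1]; X=np.array([atz(ray(c,q),.02)[:2] for q in px]); 
    v=np.linalg.svd(X-X.mean(0))[2][0]; v*=-np.sign(v[0]); d=X.mean(0)-r.x
    print('mark',len(px),X.mean(0).round(4),np.degrees(np.arctan2(v[1],v[0]))%360,'from centre',np.degrees(np.arctan2(d[1],d[0]))%360)
print('tri',tri(res).round(4))
# screws/board front corners in wrist
P=[atz(ray(w,((u+.5)/1.5625-.5,(v+.5)/1.5625-.5)),.02) for u,v in [(324,266),(527,184)]]
d=P[1]-P[0]; print('screw line',np.degrees(np.arctan2(d[1],d[0])))
E
```

```text
w [ 222   65   53   56 2373] [248.1  92.6]
w [0.5515 0.106 ] [0.5494 0.1078] 0.037
mark 331 [0.5066 0.0905] 202.13385940093616 from centre 201.98013558086728
t [155 224  26  26 528] [167.2 236.5]
t [0.5491 0.1069] [0.5495 0.1086] 0.047<stdin>:29: RuntimeWarning: Mean of empty slice.
  ret = ret.dtype.type(ret / rcount)
Traceback (most recent call last):
numpy.linalg.LinAlgError: 1-dimensional array given. Array must be at least two-dimensional
```

The seat from both views is (0.5495, 0.108) at z = 0.026, and the mark points along 202°. I go above the shaft, turn +22°, and stop with the underside at about 85 mm, 9 mm above the shaft tip.

Request:
{"op": "move_arm", "data": {
  "increments": [
    [[0.5,-0.05,0],[0,0,-0.0458],1],
    [[0,0,0],[0,0,-0.0458],1],
    [[0,0,0],[0,0,-0.0458],1],
    [[0,0,0],[0,0,-0.0458],1],
    [[0,0,0],[0,0,0],1],
    [[0,0,0],[0,0,0],1]
  ]
}}

```text
time_s: 6.72
position: [0.4853, 0.1008, 0.199]
tcp_rot: [[0.929, 0.371, -0.0], [0.371, -0.929, -0.0], [-0.0, -0.0, -1.0]]
force: [-0.5, -0.0, -1.7]
opening: 0.522
grasp_force: 29.8
```

```bash
python3 - <<'E'
from h import *
s=read_state(); R=s['tcp_rot'];d=R.T@(np.array([.5495,.108,.0985])-s['position']);print(s['position'],R.round(4).tolist(),(d/.03).round(3))
E
```

```text
[0.48528426 0.10083087 0.19900856] [[0.9287, 0.3709, -0.0002], [0.3709, -0.9287, -0.0], [-0.0002, -0.0, -1.0]] [2.077 0.572 3.35 ]
```

Request:
{"op": "move_arm", "data": {
  "increments": [
    [[0.4,0.11,0],[0,0,0],1],
    [[0.6,0.17,0],[0,0,0],1],
    [[0.6,0.17,0],[0,0,0],1],
    [[0.477,0.122,0.2],[0,0,0],1],
    [[0,0,0.5],[0,0,0],1],
    [[0,0,0.7],[0,0,0],1],
    [[0,0,0.8],[0,0,0],1],
    [[0,0,0.7],[0,0,0],1],
    [[0,0,0.45],[0,0,0],1],
    [[0,0,0],[0,0,0],1],
    [[0,0,0],[0,0,0],1]
  ]
}}

```text
time_s: 7.63
position: [0.5489, 0.1086, 0.098]
tcp_rot: [[0.928, 0.372, -0.002], [0.373, -0.928, 0.0], [-0.002, -0.001, -1.0]]
force: [1.0, 1.1, -1.6]
opening: 0.53
grasp_force: 29.8
```

```bash
python3 - <<'E'
from h import *
s=read_state(); print(s['position'],s['force'],s['opening'],s['grasp_force'])
c=capture('scene'); w=capture('wrist')
a=cv2.resize(c['img'][100:250,270:400,::-1],(520,600),interpolation=cv2.INTER_CUBIC); b=cv2.resize(w['img'][192:384,160:350,::-1],(280,283))
o=np.zeros((600,800,3),np.uint8);o[:,:520]=a;o[:283,520:]=b;cv2.imwrite('pics/p1.png',o)
E
```

```text
[0.54893965 0.10856517 0.09801409] [ 0.97880762  1.06561573 -1.55110066] 0.5295117482692507 29.84395410266025
```

View pics/p1.png

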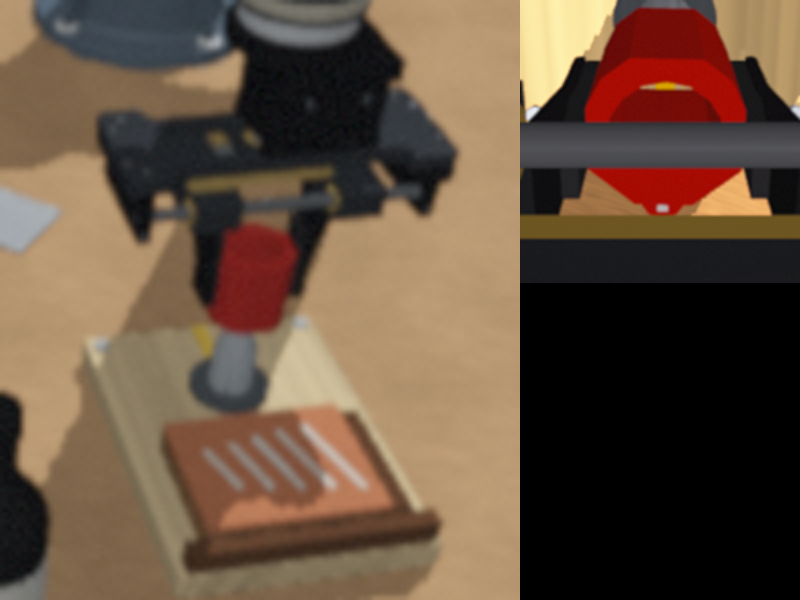

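The scene crop shows the cam at (258,280) directly over the shaft at (232,365). The wrist inset shows the yellow mark centred through the bore at (665,86), so the turn and centring look right. I lower it gently to where the straight part begins.

Request:
{"op": "move_arm", "data": {
  "increments": [
    [[0,0,0.1],[0,0,0],1],
    [[0,0,0.1],[0,0,0],1],
    [[0,0,0.1],[0,0,0],1],
    [[0,0,0.1],[0,0,0],1],
    [[0,0,0.1],[0,0,0],1],
    [[0,0,0.1],[0,0,0],1],
    [[0,0,0.1],[0,0,0],1],
    [[0,0,0.1],[0,0,0],1],
    [[0,0,0.1],[0,0,0],1],
    [[0,0,0.1],[0,0,0],1],
    [[0,0,0],[0,0,0],1],
    [[0,0,0],[0,0,0],1]
  ]
}}

```text
time_s: 8.73
position: [0.5491, 0.1089, 0.0684]
tcp_rot: [[0.927, 0.374, -0.001], [0.374, -0.927, 0.0], [-0.001, -0.0, -1.0]]
force: [-0.2, -0.0, -1.5]
opening: 0.529
grasp_force: 29.8
```

Request:
{"op": "move_arm", "data": {
  "increments": [
    [[0,0,0.08],[0,0,0],1],
    [[0,0,0.08],[0,0,0],1],
    [[0,0,0.08],[0,0,0],1],
    [[0,0,0.08],[0,0,0],1],
    [[0,0,0],[0,0,0],1]
  ]
}}

```text
time_s: 9.15
position: [0.5489, 0.1089, 0.0585]
tcp_rot: [[0.927, 0.374, -0.001], [0.374, -0.927, 0.0], [-0.001, -0.0, -1.0]]
force: [0.8, 0.4, -1.8]
opening: 0.53
grasp_force: 29.8
```

It has entered the straight part freely, so I keep lowering toward TCP 0.040.

Request:
{"op": "move_arm", "data": {
  "increments": [
    [[0,0,0.1],[0,0,0],1],
    [[0,0,0.1],[0,0,0],1],
    [[0,0,0.1],[0,0,0],1],
    [[0,0,0.1],[0,0,0],1],
    [[0,0,0.1],[0,0,0],1],
    [[0,0,0.08],[0,0,0],1],
    [[0,0,0.03],[0,0,0],1],
    [[0,0,0],[0,0,0],1],
    [[0,0,0],[0,0,0],1]
  ]
}}

```text
time_s: 9.9
position: [0.5492, 0.1089, 0.0407]
tcp_rot: [[0.927, 0.374, -0.0], [0.374, -0.927, 0.0], [-0.0, -0.0, -1.0]]
force: [-0.6, 0.6, -2.4]
opening: 0.527
grasp_force: 29.8
```

Request:
{"op": "move_arm", "data": {
  "increments": [
    [[0,0,0.02],[0,0,0],1],
    [[0,0,0.02],[0,0,0],1],
    [[0,0,0],[0,0,0],1],
    [[0,0,0],[0,0,0],1]
  ]
}}

```text
time_s: 10.23
position: [0.5492, 0.1089, 0.0396]
tcp_rot: [[0.927, 0.374, 0.0], [0.374, -0.927, -0.0], [0.0, 0.0, -1.0]]
force: [0.3, -0.6, -2.0]
opening: 0.524
grasp_force: 29.8
```

The underside is within a fraction of a millimetre of the collar. I release it, wait, and withdraw straight up.

Request:
{"op": "move_arm", "data": {
  "increments": [
    [[0,0,0],[0,0,0],0.4],
    [[0,0,0],[0,0,0],0.3],
    [[0,0,0],[0,0,0],0],
    [[0,0,0],[0,0,0],0],
    [[0,0,0],[0,0,0],0],
    [[0,0,0],[0,0,0],0],
    [[0,0,0],[0,0,0],0],
    [[0,0,-0.2],[0,0,0],0],
    [[0,0,-0.5],[0,0,0],0],
    [[0,0,-0.9],[0,0,0],0],
    [[0,0,-0.9],[0,0,0],0],
    [[0,0,-0.9],[0,0,0],0],
    [[0,0,-0.9],[0,0,0],0],
    [[-0.7,0,-0.7],[0,0,0],0],
    [[-0.9,0,0],[0,0,0],0],
    [[-0.9,0,0],[0,0,0],0],
    [[-0.7,0,0],[0,0,0],0],
    [[0,0,0],[0,0,0],0],
    [[0,0,0],[0,0,0],0]
  ]
}}

```text
time_s: 11.82
position: [0.4596, 0.0728, 0.1902]
tcp_rot: [[0.928, 0.373, 0.001], [0.373, -0.928, 0.0], [0.001, 0.0, -1.0]]
force: [0.9, 0.1, -0.2]
opening: 1.004
grasp_force: 0.0
```

```bash
python3 - <<'E'
from fit import *
c=capture('scene'); w=capture('wrist'); s=read_state(); print(s['position'],s['force'],s['opening'])
a=cv2.resize(c['img'][60:240,140:400,::-1],(800,300),interpolation=cv2.INTER_CUBIC)
o=np.zeros((600,800,3),np.uint8);o[:300]=cv2.resize(c['img'][100:240,150:400,::-1],(800,300));o[300:,:400]=cv2.resize(w['img'][:,:,::-1],(400,300))
cv2.imwrite('pics/e1.png',o)
for l in ['blue_cam_center','ink_bottle']:
  for p in pinpoint(c,l)[:2]: print(l,np.array(p['xy'])*[512,384],p['confidence'])
for p in pinpoint(w,'red_cam_center'): px=np.array(p['xy'])*[512,384];print(px,atz(ray(w,px),.05))
E
```

```text
[0.46175234 0.07293368 0.19014242] [0.2095217  1.22029271 0.13282025] 0.9992615519335418
blue_cam_center [177.408 163.008] 0.74
ink_bottle [188.416  250.9824] 0.82
[257.4848  73.1904] [0.54922534 0.10814406 0.05      ]
```

View pics/e1.png

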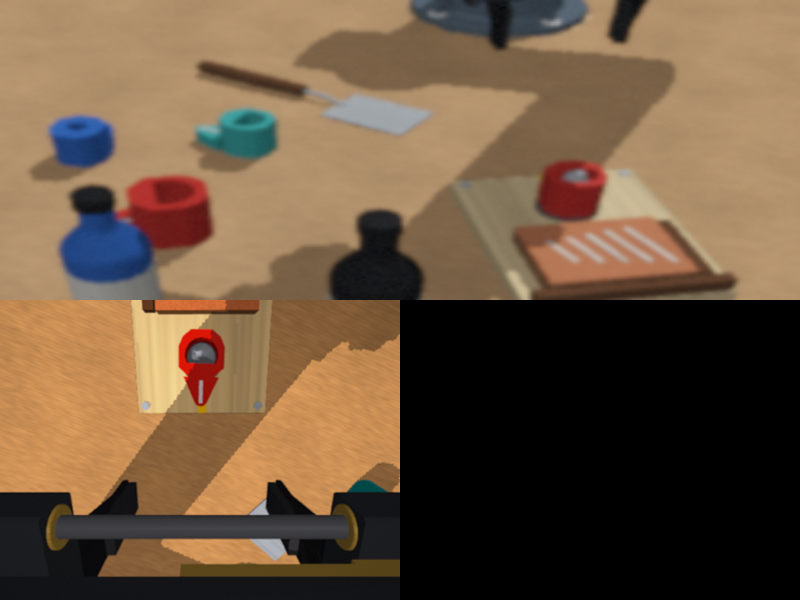

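The cam sits on the collar with the shaft through its bore at (201,354), and its nose lies along the yellow mark at (201,408). The blue cam and the bottle have not moved, and nothing touches the robot, so I hand in.

```bash
python3 -c "
from rig import *
print(hand_in())"
```

```text
the job is handed in; nothing more can be done
None
```

The small red cam is on the D-shaft, nose along the yellow mark and seated on the collar as far as position and pictures show. The blue cam and ink bottle were left where they stood, and the job is handed in at about 12 s of the 42 s (no verdict was returned).

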